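# Set a fresh jar in the tea station and unscrew its tight cap

### The arm

A 7-joint arm with a two-finger parallel gripper is mounted at the origin on the work surface. World frame = base frame: x ahead of the robot, y to its left, z up, the work surface at z = 0. Lengths are in mm, angles in degrees, forces in N, time in s.
With the tool pointing down it reaches from about 425 to 875 mm from the base axis. Payload 4.7 kg.
Tool frame: the origin (TCP) lies at the very end of the fingers, on their centre line; the grasp point (between the pads) lies 19 mm behind it; z points along the fingers, y is the direction in which the jaws open and shut (so a half turn about z gives the same grasp; the last joint's range is limited). The gripper opens to 85 mm and grips with 20 to 120 N. Pads are 22 mm wide; open, the fingers measure 114 mm over their backs; the gripper's body (76 mm by 85 mm) begins 54 mm behind the grasp point. The pads swing forward as they close: fully open they stand 13 mm farther back than shut.
Start: joints at [-64.739, 18.392, -4.016, 83.108, 1.295, 78.541, -3.26], TCP at [269.102, 591.7, 231.349] pointing down, gripper open.
Joint ranges: [-163.93, 163.93], [-17.29, 119.83], [-79.2, 71.16], [3.27, 140.29], [-89.18, 269.18], [5.43, 117.66], [-154.24, 154.24]. Speed limits (degrees/s): [147.25, 147.25, 180, 180, 180, 180, 180].

### API

Orientations are given as a 3x3 rotation matrix whose columns are the frame's x, y, z axes.
In Python, from bench import env gives the robot as it stands. The module is installed in compiled form; this text tells all that it offers.
- The arm moves only by the tool apply_moves, never from a script. Its argument "series" is a list of rows, each a list of 5 numbers: the shift along the tool's x, y, z in m, then the turn about the tool's z in rad, then the finger opening in m, from 0 to 0.0854. In form: [[tx, ty, tz, turn, fingers], ...]. A call has 1 to 12 rows; each row shifts and turns the pose as measured when the row begins, along the tool's axes as they then stand; what a row does not reach is not made up. A row lasts 1/10 s, in which the tool goes at most 50 mm and 8.59 degrees, less where a joint would pass 70% of its speed; a pose out of reach is approached as far as the arm can. A call with a gripper value outside its range is refused whole. The fingers move at their own pace and stop on an object; "grip_force" is the grip in N (left out, the last holds). Time passes only in rows, so rows that do not move let the fingers close. It gives the time, the measured TCP pose, the force and the opening at its end, in the units of the state.
- env.read_state(): the state, without advancing time (a new reading comes with each control period).
- env.read_camera(name): name is "side" or "top"; returns a dict with "frame" (400x640x3 uint8, red, green, blue), "depth" (400x640 float32, mm along the optical axis (not along the pixel's ray), 0 where there is no reading), "intrinsics" (3x3 intrinsics, pixels), "world_to_cam" (4x4, takes a point from world to camera coordinates). Camera axes: x right, y down, z forward; pixel columns grow to the right and rows downward; lengths in mm; the calibration is good to about 2 mm. A picture is of the moment at which its call begins.
- env.job_done(): hands the job in, once; it reports no verdict.
Trained networks look in a picture, given as the dict that the camera call returned (one of the last four; its "shot" number tells which), for a name from the list of things; names that differ only in an ending like _2 or _b are one class to them, and where a whole thing is asked for, a point or a joint stands for the part that bears it (a point fixed in the world has none). Each returns a list of dicts, best first, with "conf" (0 to 1); they miss things now and then, are a little off and sometimes report something else, mostly with a low value. They report only what shows in the picture. A call takes as long as a camera call. They do not tell look-alikes from the thing itself.
- env.outline_of(picture, name): "pixels" (400x640 bool, what is visible of it).
- env.tip_of(picture, name): "location" ([x, y, z] in mm, in world coordinates, good to about 4 mm: a listed point, or the origin of a listed thing).
The state is a dict: "time": time; "joints": joint angles; "joint_velocities": joint speeds; "effort": joint torques, N m; "tool_pos": TCP position; "tcp_rot": TCP orientation; "force": force on the tool from outside, world axes, zero at the start; "ft_torque": the same for the moment, N m; "gripper_width": opening from 0.0 (shut) to 1.0 (fully open).
Only numpy, scipy, OpenCV 4.12 (cv2) and the standard library are available. Lean on these libraries where they do the work, as an engineer would, in place of code of your own. Each camera call takes 0.05 s, during which the arm holds its last target. There are 200 camera calls.

### The job

Raise the tea station's stiff clear lid until it stands upright, not tipped back over the mugs, and leave it there. Stand the square jar with the ribbed round screw cap, cap still tight, right down in the station's empty well, where it cannot turn; then twist its cap anticlockwise, stop as soon as the thread lets go, and finish still holding the cap level just above the open mouth, with the jar left sitting in the well. Leave everything else where it stands.

Things in the scene. Friction and masses are not known exactly. Their poses are not given: they have to be found in the camera images.
- station: tea station fixed on the worktop: steel trough 282 mm long, 155 mm deep, 62 mm high, with a row of three square white wells and a tray of stirrers behind them. Origin: centre of its underside, z up; its front faces its own -x (about world -y, the robot's right); the row of wells runs along its y, 31 mm in front of the origin, 92 mm apart
- lid (a joint): angle of the station's clear hood-shaped lid (0.45 kg, 155 mm deep, 282 mm wide, 70 mm tall, hinged along the station's upper rear edge): 0 closed, grows as the front rises, 1.571 upright, at most 2.4. Stiff hinge (about 0.75 N m of friction, 6 N at the handle): it stays wherever it is left
- lid_handle (a point): middle of the lid's handle: a round steel bar 11 mm thick and 100 mm long, parallel to the hinge, 35 mm out from the lid's front panel and 14 mm below the lid's top, so 190 mm in front of the hinge line and 56 mm above it when closed; on two thin posts 42 mm either side of the middle. Turns with the lid
- lid_hinge (a point): middle of the lid's hinge line, 63 mm above the worktop, 78 mm behind the station's origin; its y axis lies along the hinge; the handle bar moves about it on a radius of 198 mm
- well: the empty one of the three white plastic wells (any of the three places): 84 mm square outside, 78 mm square inside, 58 mm high, walls and floor 3 mm. Origin: centre of its underside (4 mm above the worktop; inner floor at +3 mm, rim at 62 mm above the worktop); axes square to the station's
- jar: the white square jar to be opened, standing on the worktop: body 72 x 72 mm, 84 mm high, round neck 43 mm across above it with a three-start thread and a rubber seal, about 0.42 kg. Origin: centre of its underside; x and y square to its sides, z up
- jar_mouth (a point): centre of the jar's rim, 108 mm above its underside; z up
- cap: the jar's grey ribbed screw cap, 58 mm across, 21 mm high. Origin: centre of its lower edge, 92 mm above the jar's underside when tight (8 mm above the jar's shoulder). Tight: about 0.5 N m. Turned anticlockwise from above it rises 1.5 mm, lets go at about 60 degrees and lifts straight off between 65 and 95; near 100 it meets the next thread start. The thread bears the jar's weight
- stirrer_jar: bystander: open white square jar of wooden stirrers, 115 mm high, in another well. Origin: centre of its underside
- sugar_jar: bystander: white square jar with a square wooden lift-off lid and a wooden knob, 110 mm high, in another well. Origin: centre of its underside
- round_jar: bystander: round white jar, 72 mm across, 109 mm high, with a smooth grey cap, on the worktop. Origin: centre of its underside
- mug_a: bystander: white mug behind the station, 82 mm across, 94 mm high. Origin: centre of its underside
- mug_b: bystander: a second such mug behind the station. Origin: centre of its underside
- saucers: bystander: stack of white saucers, 134 mm across, 38 mm high. Origin: centre of its underside
- teaspoon: bystander: steel teaspoon 140 mm long lying on the worktop. Origin: about its middle, underside
Things that resemble listed ones, but are neither listed nor needed, are in the scene too. Of the things shaped like the cap, the grey one is meant.

How it is judged (in metres and radians):
On the way, in this order (a step that is already met when the one before it is completed fails the run):
1. the lid stands upright (78 to 110 degrees) (value of joint lid between 1.36 and 1.92 rad), for 0.3 s.
2. the jar, its cap still tight, stands right down in the empty well, the lid still upright (all of step 1 and horizontal distance between jar and well below 0.01 m and z of jar in the frame of well below 0.008 m and angle between jar's own z axis and vertical below 0.06 rad and z of cap in the frame of jar below 0.0935 m and angle between the x axis of cap and the x axis of jar, either way round below 0.35 rad), for 0.1 s.
At the end, for the whole second after the job is handed in: Lid 78 to 110 degrees. Jar upright, within 10 mm of the empty well's centre, on its floor within 5 mm. Cap still, in the fingers (over 2 N), level within 0.2 rad, lower edge 4 to 60 mm above the rim, within 20 mm of its centre, off the jar, turned 52 to 128 degrees from tight (all of step 1 and horizontal distance between jar and well below 0.01 m and z of jar in the frame of well below 0.008 m and angle between jar's own z axis and vertical below 0.06 rad and linear speed of each of jar, cap below 0.02 m/s and z of cap in the frame of jar_mouth between 0.004 and 0.06 m and horizontal distance between cap and jar_mouth below 0.02 m and angle between cap's own z axis and vertical below 0.2 rad and angle between the x axis of cap and the x axis of jar, either way round above 0.9 rad and contact force between the fingers and cap above 2 N and contact force between cap and jar below 0.05 N); the arm keeps its last pose, push and grip.
It fails at once if the lid is tipped back past 120 degrees (value of joint lid above 2.1 rad).
It fails at once if the jar is tipped over (angle between jar's own z axis and vertical above 0.5 rad).
It fails at once if the cap is taken off before the jar stands in the well (z of cap in the frame of jar above 0.1 m and horizontal distance between jar and well above 0.015 m).
It fails at once if a bystander is pushed about or lifted (distance of any of mug_a, mug_b, round_jar, saucers, teaspoon from where it was at the start of the episode above 0.03 m or distance of any of stirrer_jar, sugar_jar from where it was at the start of the episode above 0.02 m).
It also fails if it takes over 64 s, if anything falls off the work surface, if the arm or the gripper's body presses on something with over 40 N, if the wrist force passes 120 N, or if a joint passes its speed limit or range.

## Working session

There is one attempt and no reset: what is moved stays moved. The work goes in short steps, Python scripts to look and compute and a tool call to move; the robot and the scene stay as the last step left them, time stands still between calls to the robot, and variables do not carry over. Pictures are saved under pics/ and viewed, about 8 in all and at most 12, crops included, and the job is handed in when it is done.

Besides the shell and the picture viewer there is one more tool, called by a JSON object that holds its "fn" and its "kwargs". apply_moves: Moves the arm, as the interface text tells. Its arguments: {"type":"object","properties":{"series":{"type":"array","items":{"type":"array","items":{"type":"number"}}},"grip_force":{"type":"number"}},"required":["series"]}

```bash
mkdir -p pics; cat > h.py <<'E'
import numpy as np, cv2
from bench import env
np.set_printoptions(precision=1,suppress=True)
def deproj(p,us,vs):
    K=np.array(p["intrinsics"]);T=np.linalg.inv(np.array(p["world_to_cam"]))
    d=p["depth"][vs,us].astype(float); ok=d>0
    us,vs,d=us[ok],vs[ok],d[ok]
    c=np.stack([(us-K[0,2])/K[0,0]*d,(vs-K[1,2])/K[1,1]*d,d,np.ones_like(d)])
    return (T@c)[:3].T
def proj(p,X):
    c=np.array(p["world_to_cam"])@np.append(X,1); q=np.array(p["intrinsics"])@c[:3]; return q[:2]/q[2]
def save(p,n,s=1):
    cv2.imwrite("pics/"+n,cv2.cvtColor(p["frame"],cv2.COLOR_RGB2BGR))
def cloud(p,m):
    v,u=np.nonzero(m); return deproj(p,u,v)
E
python3 - <<'E'
from h import *
for c in ("top","side"):
    p=env.read_camera(c); save(p,c+"0.png")
    print(c,"campos",np.linalg.inv(p["world_to_cam"])[:3,3])
    for n in ("station","lid","lid_handle","lid_hinge","well","jar","jar_mouth","cap","stirrer_jar","sugar_jar","round_jar","mug_a","saucers","teaspoon"):
        try: r=env.tip_of(p,n)
        except Exception as e: r=[];print(n,e)
        print(n,[(np.array(q["location"]),round(q["conf"],2),proj(p,q["location"])) for q in r])
s=env.read_state(); print(s)
E
```

```text
top campos [ 365.4   12.9 1512.1]
station [(array([556. , 125.2,  -1. ]), 0.72, array([293.1, 207.8]))]
lid it knows: cap, jar, jar_mouth, lid_handle, lid_hinge, mug, round_jar, saucers, station, stirrer_jar, sugar_jar, teaspoon, well
lid []
lid_handle [(array([577.6,  15.8, 128.8]), 0.67, array([329.6, 194.9])), (array([555.2, 123.3,  -2.1]), 0.51, array([293.8, 208.1]))]
lid_hinge []
well []
jar [(array([ 475.1, -265. ,    3.9]), 0.96, array([423.5, 237.3]))]
jar_mouth [(array([ 473.2, -262.4,  107.6]), 0.89, array([429.4, 235.4]))]
cap [(array([ 436.5, -376. ,   -0.1]), 0.82, array([460.8, 251.2])), (array([ 474.3, -259.7,   93.2]), 0.76, array([427.5, 235.3]))]
stirrer_jar []
sugar_jar []
round_jar [(array([453.8, 350. ,  -0.4]), 0.68, array([216.9, 240.2])), (array([ 693.9, -152.2,   -1. ]), 0.62, array([385.6, 164.7]))]
mug_a [(array([456.1, 350.1,  -1.2]), 0.8, array([216.9, 239.4])), (array([575.8, 384. ,   2.1]), 0.77, array([207.5, 199.4]))]
saucers [(array([ 676.3, -295.9,   -2. ]), 0.87, array([433. , 171.3]))]
teaspoon [(array([445.6, -78. ,  -2.1]), 0.62, array([360.2, 
[... 819 characters left out ...]
.85, array([279.4, 166.6])), (array([452.9, 354.2,   1.4]), 0.59, array([246.1, 175.7]))]
saucers [(array([ 673.8, -292.2,    1.9]), 0.85, array([416.6, 326.1]))]
teaspoon [(array([445.8, -79. ,  -1.3]), 0.74, array([278.5, 277.2]))]
{'time': 1.4, 'joints': array([-64.7,  18.4,  -4. ,  83.1,   1.3,  78.5,  -3.3]), 'joint_velocities': array([-0. ,  0. , -0. , -0.1,  0.1, -0. , -0. ]), 'effort': array([ -0. , -49.3,  -0.4, -31.5,   0. ,   0. ,   0. ]), 'tool_pos': array([269.1, 591.7, 231.3]), 'tcp_rot': array([[-0.9,  0.4,  0. ],
       [ 0.4,  0.9,  0. ],
       [-0. ,  0. , -1. ]]), 'force': array([ 0.3, -0. ,  0.3]), 'ft_torque': array([ 0.,  0., -0.]), 'gripper_width': 1.0001183372994806}
```

```bash
python3 - <<'E'
import cv2,numpy as np
a=cv2.imread("pics/top0.png");b=cv2.imread("pics/side0.png")
a=cv2.resize(a[120:300,170:490],(800,450),interpolation=cv2.INTER_CUBIC);cv2.imwrite("pics/top0c.png",a)
b=cv2.resize(b[130:380,190:510],(768,600),interpolation=cv2.INTER_CUBIC);cv2.imwrite("pics/side0c.png",b)
E
```

```text
(no output)
```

View pics/top0c.png

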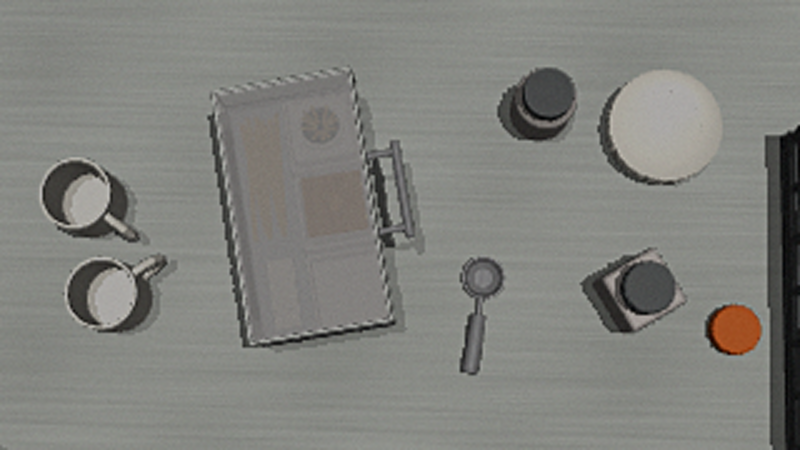

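View pics/side0c.png

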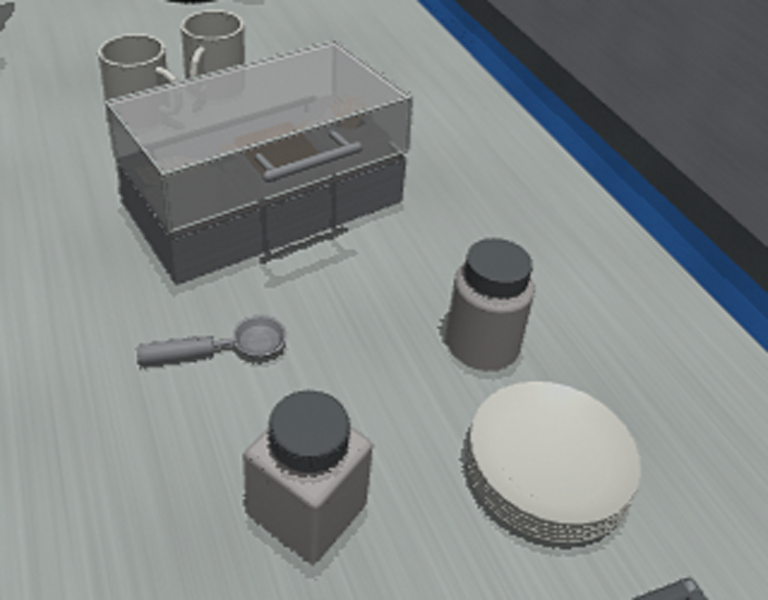

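```bash
python3 - <<'E'
from h import *
t=env.read_camera("top"); s=env.read_camera("side")
def rect(P,n):
    r=cv2.minAreaRect(P[:,:2].astype(np.float32)); print(n,len(P),r)
for p,c in((t,"top"),(s,"side")):
    for n in ("lid_handle","jar","cap","station","well"):
        for q in env.outline_of(p,n)[:2]:
            P=cloud(p,q["pixels"]); 
            if len(P)==0: continue
            print(c,n,round(q["conf"],2),len(P),"med",np.median(P,0),"z pct",np.percentile(P[:,2],[2,25,50,75,98]))
            if n=="jar":
                for a,b in((72,90),(104,125),(90,125)):
                    Q=P[(P[:,2]>a)&(P[:,2]<b)]
                    if len(Q)>5: rect(Q,(a,b)); 
            if n=="station":
                rect(P,"all")
                for a,b in((125,142),(52,70)):
                    Q=P[(P[:,2]>a)&(P[:,2]<b)]
                    if len(Q)>5: rect(Q,(a,b))
                cv2.imwrite("pics/mask_%s.png"%c,q["pixels"].astype(np.uint8)*255)
                m=q["pixels"].astype(np.uint8); k=cv2.findContours(m,0,2)[0]; k=max(k,key=cv2.contourArea); print("px rect",cv2.minAreaRect(k))
v,u=np.mgrid[150:320,300:480]; P=deproj(t,u.ravel(),v.ravel())
Q=P[(abs(P[:,0]-578)<60)&(abs(P[:,1]-15)<22)&(P[:,2]>100)&(P[:,2]<130)]; print("handle",len(Q),Q.mean(0)); 
if len(Q)>5:
    rect(Q,"h"); print(cv2.fitLine(Q[:,:2].astype(np.float32),cv2.DIST_HUBER,0,.01,.01).ravel())
Q=P[(abs(P[:,0]-475)<60)&(abs(P[:,1]+262)<60)]
for a,b in((76,90),(104,122)): rect(Q[(Q[:,2]>a)&(Q[:,2]<b)],("jar",a))
print(env.read_state()["tcp_rot"].round(3).tolist())
E
```

```text
top jar 0.55 375 med [ 465.6 -240.4   81.6] z pct [-1.3 63.4 81.6 84.9 92.9]
(72, 90) 253 ((475.4263916015625, -260.7519836425781), (71.64016723632812, 71.18646240234375), 31.247217178344727)
(90, 125) 12 ((477.1309814453125, -245.7766876220703), (30.49597930908203, 57.39580154418945), 85.1921615600586)
top cap 0.79 368 med [ 436.6 -378.1   20.5] z pct [-0.6 17.3 20.5 22.6 28. ]
top cap 0.67 367 med [ 474.1 -259.6  113. ] z pct [ 89.4 110.6 113.  115.1 119. ]
top station 0.88 6315 med [553.4 119.3 136.2] z pct [ 71.9 133.3 136.2 138.8 143.9]
all 6315 ((575.7380981445312, 113.75241088867188), (320.5967102050781, 218.43923950195312), 10.116615295410156)
(125, 142) 5686 ((560.4195556640625, 105.7392349243164), (286.1792907714844, 197.96420288085938), 10.703805923461914)
(52, 70) 27 ((535.9248046875, 57.96342468261719), (123.83468627929688, 312.47869873046875), 72.38666534423828)
px rect ((296.96722412109375, 201.5452423095703), (105.18217468261719, 72.75462341308594), 80.90972137451172)
top well 0.61 6166 med [554.1 120.5 136.3] z pct [125.8 133.6 136.3 138.8 143.9]
top well 0.57 6175 m
[... 913 characters left out ...]
591134071350098)
(52, 70) 562 ((535.1390380859375, 60.119964599609375), (137.4072723388672, 320.62762451171875), 73.14572143554688)
px rect ((301.4373779296875, 195.39230346679688), (82.00592803955078, 128.34828186035156), 74.5536880493164)
handle 44 [570.5  16.8 128.2]
h 44 ((576.1746826171875, 17.522436141967773), (35.67193603515625, 102.57965850830078), 89.54557800292969)
[  1.    0.2 574.9  15.9]
('jar', 76) 275 ((475.99603271484375, -261.5997314453125), (71.65355682373047, 73.19932556152344), 31.39259147644043)
('jar', 104) 351 ((476.03369140625, -261.1671142578125), (56.154232025146484, 57.10561752319336), 45.586097717285156)
[[-0.91, 0.414, 0.0], [0.414, 0.91, 0.0], [-0.0, 0.0, -1.0]]
```

{"fn": "apply_moves", "kwargs": {"series": [[-0.036, -0.028, 0, 0, 0.026], [-0.036, -0.028, 0, 0, 0.026], [-0.036, -0.028, 0, 0, 0.026], [-0.036, -0.028, 0, 0, 0.026], [-0.036, -0.028, 0, 0, 0.026], [-0.036, -0.028, 0, 0, 0.026], [-0.036, -0.028, 0, 0, 0.026], [-0.036, -0.028, 0, 0, 0.026], [-0.036, -0.028, 0, 0, 0.026], [-0.036, -0.028, 0, 0, 0.026], [-0.036, -0.028, 0, 0, 0.026], [-0.036, -0.028, 0, 0, 0.026]], "grip_force": 40}}

```text
time: 3.2
tool_pos: [530.0, 98.5, 230.1]
tcp_rot: [[-0.917, 0.398, 0.002], [0.398, 0.917, 0.008], [0.001, 0.008, -1.0]]
force: [1.0, -0.9, 0.0]
gripper_width: 0.304
```

{"fn": "apply_moves", "kwargs": {"series": [[-0.037, -0.028, 0, 0, 0.026], [-0.037, -0.028, 0, 0, 0.026], [0, 0, 0, -0.125, 0.026], [0, 0, 0, -0.125, 0.026], [0, 0, 0, -0.125, 0.026], [0, 0, 0, -0.125, 0.026], [0, 0, 0, -0.11, 0.026], [0, 0, 0, 0, 0.026]]}}

```text
time: 4.0
tool_pos: [579.7, 1.8, 230.8]
tcp_rot: [[-0.979, -0.206, 0.007], [-0.206, 0.979, 0.004], [-0.007, 0.002, -1.0]]
force: [1.1, -0.3, 0.1]
gripper_width: 0.307
```

```bash
cat > go.py <<'E'
# usage: go.py x y z yaw(angle of tool y, deg): shift in tool axes (mm) and turn (rad) to get there
from h import *
import sys
s=env.read_state(); R=np.array(s["tcp_rot"]); a=list(map(float,sys.argv[1:]))
d=R.T@(np.array(a[:3])-s["tool_pos"]); yaw=np.degrees(np.arctan2(R[1,1],R[0,1]))
print("t",round(s["time"],2),"pos",s["tool_pos"],"yaw",round(yaw,1),"j",s["joints"],"F",s["force"],"T",s["ft_torque"],"w",round(s["gripper_width"],3))
dy=(a[3]-yaw+180)%360-180
print("shift mm",d,"turn",round(-np.radians(dy),3))
E
python3 go.py 576 16 100 100.6
```

```text
t 4.0 pos [579.7   1.8 230.8] yaw 101.9 j [-22.1   9.7  21.9  94.7  -3.9  76.  102.3] F [ 1.1 -0.3  0.1] T [-0.  0. -0.] w 0.307
shift mm [  1.6  14.3 130.9] turn 0.022
```

{"fn": "apply_moves", "kwargs": {"series": [[0.002, 0.0145, 0.01, 0.022, 0.026], [0, 0, 0.035, 0, 0.026], [0, 0, 0.03, 0, 0.026], [0, 0, 0.0, 0, 0.026]]}}

```text
time: 4.4
tool_pos: [576.5, 16.6, 155.9]
tcp_rot: [[-0.985, -0.172, 0.011], [-0.172, 0.985, 0.005], [-0.012, 0.003, -1.0]]
force: [-0.4, -0.5, -1.2]
gripper_width: 0.301
```

```bash
python3 go.py 576 16 100 100.6; python3 - <<'E'
from h import *
p=env.read_camera("side"); x,y=proj(p,[576,16,119]); x,y=int(x),int(y); f=p["frame"][y-60:y+60,x-80:x+80]
cv2.imwrite("pics/h1.png",cv2.cvtColor(cv2.resize(f,None,fx=4,fy=4,interpolation=2),cv2.COLOR_RGB2BGR))
E
```

```text
t 4.4 pos [576.5  16.6 155.9] yaw 99.9 j [-22.8  12.1  21.2 100.7  -5.   67.4  99.8] F [-0.4 -0.5 -1.2] T [ 0.   0.1 -0. ] w 0.301
shift mm [ 1.3 -0.7 55.9] turn -0.012
```

View pics/h1.png

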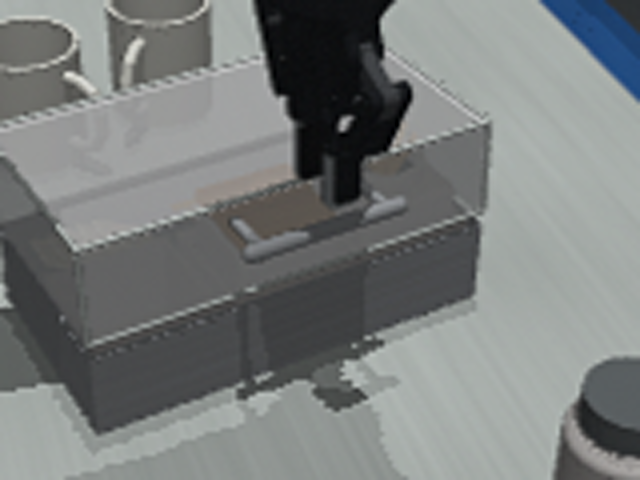

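The fingers straddle the bar near its middle (front finger at about (345,180), bar (250–405, 205–250) in the crop). Going down and gripping.

{"fn": "apply_moves", "kwargs": {"series": [[0.001, -0.001, 0.028, -0.012, 0.026], [0, 0, 0.028, 0, 0.026], [0, 0, 0, 0, 0.026], [0, 0, 0, 0, 0.0], [0, 0, 0, 0, 0.0], [0, 0, 0, 0, 0.0]], "grip_force": 40}}

```text
time: 5.05
tool_pos: [583.4, 17.0, 111.1]
tcp_rot: [[-0.983, -0.18, 0.026], [-0.18, 0.984, 0.008], [-0.027, 0.003, -1.0]]
force: [-0.1, 0.0, -6.6]
gripper_width: 0.11
```

```bash
python3 go.py 576 16 100 100.6
```

```text
t 5.05 pos [583.4  17.  111.1] yaw 100.4 j [-22.2  14.7  20.9 103.2  -6.4  61.6 101.3] F [-0.1  0.  -6.6] T [-0.1  0.   0. ] w 0.11
shift mm [ 7.8  0.3 10.9] turn -0.004
```

{"fn": "apply_moves", "kwargs": {"series": [[0, 0, 0, 0, 0.026], [0, 0, 0, 0, 0.026], [0.007, 0, 0.011, 0, 0.026], [0, 0, 0, 0, 0.026]]}}

```text
time: 5.45
tool_pos: [579.9, 14.5, 103.7]
tcp_rot: [[-0.983, -0.179, 0.035], [-0.179, 0.984, 0.008], [-0.035, 0.001, -0.999]]
force: [-0.6, -0.4, -2.0]
gripper_width: 0.304
```

```bash
python3 go.py 576 16 100 100.6
```

```text
t 5.45 pos [579.9  14.5 103.7] yaw 100.3 j [-22.2  14.4  20.9 104.5  -6.3  60.1 101.4] F [-0.6 -0.4 -2. ] T [-0.   0.   0.1] w 0.304
shift mm [3.7 2.1 3.6] turn -0.005
```

{"fn": "apply_moves", "kwargs": {"series": [[0.003, 0.001, 0.003, 0, 0.026], [0, 0, 0, 0, 0.0], [0, 0, 0, 0, 0.0], [0, 0, 0, 0, 0.0]], "grip_force": 60}}

```text
time: 5.85
tool_pos: [576.3, 15.7, 100.5]
tcp_rot: [[-0.983, -0.179, 0.035], [-0.179, 0.984, 0.009], [-0.036, 0.002, -0.999]]
force: [-0.2, -1.2, -0.0]
gripper_width: 0.107
```

```bash
python3 go.py 576 16 100 100.6
python3 - <<'E'
from h import *
# arc: bar about hinge; station x dir, increments in world for 15 deg lid steps, tool axes
s=env.read_state(); R=np.array(s["tcp_rot"]); a=np.radians(10.6); f=np.array([np.sin(a),-np.cos(a),0]) # forward
pts=[]
for th in np.arange(0,95,8): 
    q=np.radians(16.4+th); pts.append(198*(np.cos(q)*f+np.sin(q)*np.array([0,0,1])))
print((np.diff(pts,axis=0)@R))
E
```

```text
t 5.85 pos [576.3  15.7 100.5] yaw 100.3 j [-22.3  14.2  20.9 105.2  -6.3  59.7 101.3] F [-0.2 -1.2 -0. ] T [-0.2  0.   0.1] w 0.107
shift mm [0.3 0.3 0.5] turn -0.005
[[ -0.9   9.7 -25.9]
 [ -0.8  13.2 -24.3]
 [ -0.7  16.4 -22.2]
 [ -0.6  19.4 -19.7]
 [ -0.5  21.9 -16.8]
 [ -0.4  24.  -13.6]
 [ -0.2  25.7 -10.1]
 [ -0.1  26.9  -6.4]
 [  0.   27.5  -2.6]
 [  0.2  27.6   1.2]
 [  0.3  27.2   5. ]]
```

{"fn": "apply_moves", "kwargs": {"series": [[-0.001, 0.008, -0.022, 0, 0.0], [-0.001, 0.012, -0.022, 0, 0.0], [-0.001, 0.015, -0.02, 0, 0.0], [0, 0, 0, 0, 0.0]]}}

```text
time: 6.25
tool_pos: [570.0, 48.8, 161.9]
tcp_rot: [[-0.983, -0.179, 0.032], [-0.179, 0.984, 0.003], [-0.032, -0.003, -0.999]]
force: [-2.7, 2.8, 0.9]
gripper_width: 0.109
```

```bash
cat > lid.py <<'E'
from h import *
s=env.read_state(); R=np.array(s["tcp_rot"]); a=np.radians(10.6); f=np.array([np.sin(a),-np.cos(a),0]); Z=np.array([0,0,1])
H=np.array([576.3,15.7,119.5])-(190*f+56*Z)
g=s["tool_pos"]-19*R[:,2]-H
q=np.degrees(np.arctan2(g@Z,g@f)); print("lid",q-16.4,"radius",np.hypot(g@Z,g@f),"side",g@[np.cos(a),np.sin(a),0],"pos",s["tool_pos"],"F",s["force"],"tz",R[:,2].round(3),"w",s["gripper_width"],s["time"])
for th in range(8,int(93-q+16.4)+9,8):
    th=min(th,93-(q-16.4)); p=lambda t:198*(np.cos(t)*f+np.sin(t)*Z)
    print(th,(p(np.radians(q+th))-(g-(g@[np.cos(a),np.sin(a),0])*np.array([np.cos(a),np.sin(a),0])) )@R)
E
python3 lid.py
```

```text
lid 20.50080135772199 radius 195.42738512987816 side -0.7339546298438087 pos [570.   48.8 161.9] F [-2.7  2.8  0.9] tz [ 0.  0. -1.] w 0.1088981463440272 6.25
8 [ -0.6  16.  -22.5]
16 [ -1.1  36.7 -40.7]
24 [ -1.5  59.8 -55.8]
32 [ -1.7  84.8 -67.6]
40 [ -1.8 111.2 -75.8]
48 [ -1.8 138.4 -80.3]
56 [ -1.7 166.1 -80.9]
64 [ -1.5 193.5 -77.7]
72 [ -1.1 220.2 -70.7]
72.499198642278 [ -1.1 221.8 -70.1]
```

Tracks well. Continuing along the arc.

{"fn": "apply_moves", "kwargs": {"series": [[0, 0.016, -0.022, 0, 0.0], [0, 0.02, -0.019, 0, 0.0], [0, 0.023, -0.016, 0, 0.0], [0, 0.025, -0.012, 0, 0.0], [0, 0, 0, 0, 0]]}}

```text
time: 6.75
tool_pos: [554.2, 132.3, 224.5]
tcp_rot: [[-0.983, -0.179, 0.033], [-0.179, 0.984, -0.002], [-0.032, -0.007, -0.999]]
force: [-3.5, 1.1, 3.1]
gripper_width: 0.107
```

```bash
python3 lid.py
```

```text
lid 52.02842069642373 radius 193.5352648686239 side -0.9262075244211793 pos [554.2 132.3 224.5] F [-3.5  1.1  3.1] tz [ 0. -0. -1.] w 0.10690017300799001 6.75
8 [ -0.3  24.6 -12.7]
16 [ -0.3  51.8 -17.5]
24 [ -0.2  79.4 -18.4]
32 [  0.1 106.9 -15.6]
40 [  0.4 133.7  -8.9]
40.97157930357627 [  0.5 136.9  -7.8]
```

{"fn": "apply_moves", "kwargs": {"series": [[0, 0.025, -0.01, 0, 0.0], [0, 0.027, -0.005, 0, 0.0], [0, 0.027, -0.001, 0, 0.0], [0, 0.027, 0.003, 0, 0.0], [0, 0.013, 0.003, 0, 0], [0, 0, 0, 0, 0]]}}

```text
time: 7.35
tool_pos: [534.9, 232.8, 232.5]
tcp_rot: [[-0.986, -0.165, 0.029], [-0.165, 0.986, -0.019], [-0.025, -0.024, -0.999]]
force: [0.1, 5.0, -5.0]
gripper_width: 0.1
```

```bash
python3 lid.py
```

```text
lid 83.10950353373823 radius 190.59180141404832 side -1.178246784726235 pos [534.9 232.8 232.5] F [ 0.1  5.  -5. ] tz [ 0. -0. -1.] w 0.10028065711792887 7.35
8 [ 0.5 28.  -1.5]
9.890496466261766 [ 0.7 34.3  0.4]
```

{"fn": "apply_moves", "kwargs": {"series": [[0, 0.015, -0.001, 0, 0.0], [0, 0.015, 0.001, 0, 0.0], [0, 0, 0, 0, 0]]}}

```text
time: 7.65
tool_pos: [530.9, 253.6, 227.3]
tcp_rot: [[-0.987, -0.158, 0.024], [-0.158, 0.987, -0.031], [-0.018, -0.034, -0.999]]
force: [-3.4, 5.7, 7.8]
gripper_width: 0.104
```

```bash
python3 lid.py; python3 - <<'E'
from h import *
p=env.read_camera("side"); print([(np.array(q["location"]),q["conf"]) for q in env.tip_of(p,"lid_handle")+env.tip_of(p,"well")])
f=p["frame"][80:320,180:500]
cv2.imwrite("pics/l2.png",cv2.cvtColor(cv2.resize(f,None,fx=2.5,fy=2.5,interpolation=2),cv2.COLOR_RGB2BGR))
E
```

```text
lid 89.74539619991069 radius 190.24214002617302 side -1.2141012009876493 pos [530.9 253.6 227.3] F [-3.4  5.7  7.8] tz [ 0. -0. -1.] w 0.10357970718403779 7.65
3.2546038000893134 [ 0.3 12.7 -4.5]
[(array([530.5, 255.2, 256.2]), 0.75), (array([544.2, 201.2,  66.5]), 0.71), (array([ 471.5, -259.5,   91.9]), 0.57)]
```

View pics/l2.png

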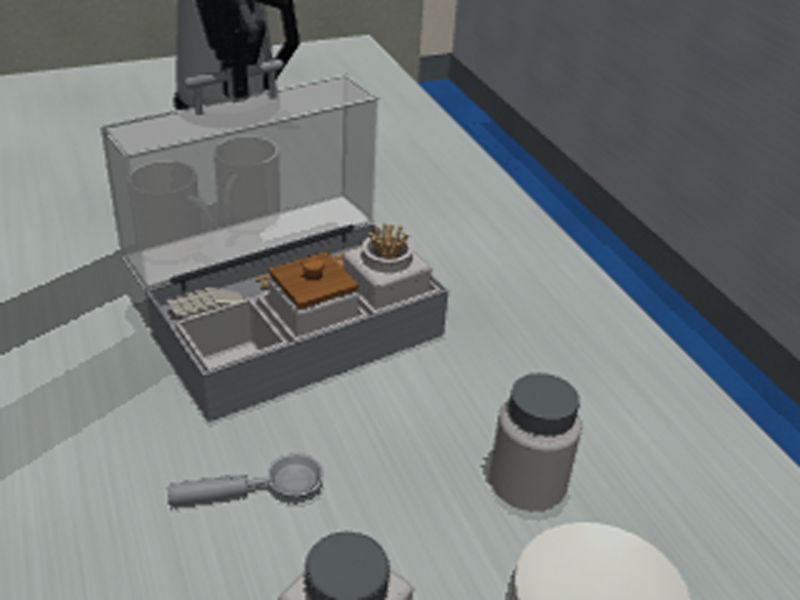

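The lid is upright (bar at about (235,75), panel above the station), and the empty well is the near-left one at (230,330). Releasing and rising.

{"fn": "apply_moves", "kwargs": {"series": [[0, 0, 0, 0, 0.035], [0, 0, 0, 0, 0.035], [0, 0, 0, 0, 0.035], [0, 0, -0.02, 0, 0.035], [0, 0, -0.035, 0, 0.035], [0, 0, -0.035, 0, 0.08], [0, 0, 0, 0, 0.08]]}}

```text
time: 8.5
tool_pos: [531.8, 249.2, 319.2]
tcp_rot: [[-0.989, -0.145, 0.026], [-0.146, 0.989, -0.034], [-0.021, -0.037, -0.999]]
force: [1.1, -0.4, 0.9]
gripper_width: 0.737
```

```bash
python3 go.py 475.5 -261.4 170 31.2; python3 - <<'E'
from h import *
print(env.read_state()["tcp_rot"].round(3).tolist())
P={}
for c in("side","top"):
    p=env.read_camera(c); 
    for n in ("lid_handle","lid_hinge","well"): print(c,n,[(np.array(q["location"]),round(q["conf"],2)) for q in env.tip_of(p,n)])
    # well rim / floor from depth
    v,u=np.mgrid[100:320,180:480]; Q=deproj(p,u.ravel(),v.ravel()); a=np.radians(10.6)
    X=np.array([-np.sin(a),np.cos(a)]);Y=np.array([-np.cos(a),-np.sin(a)])
    L=np.c_[(Q[:,:2]-[556,126])@X,(Q[:,:2]-[556,126])@Y,Q[:,2]]
    F=L[(abs(L[:,0]+31)<46)&(abs(L[:,1]-92)<46)&(L[:,2]>-3)&(L[:,2]<20)]
    B=L[(abs(L[:,0]+31)<30)&(abs(L[:,1]-92)<30)]
    print(c,"floor pts",len(F),F.min(0) if len(F) else 0,F.max(0) if len(F) else 0,"mean",F.mean(0) if len(F) else 0)
    np.save("pics/L_%s.npy"%c,L)
E
```

```text
t 8.5 pos [531.8 249.2 319.2] yaw 98.3 j [-39.7   8.7  12.   85.3   0.6  85.9  70.5] F [ 1.1 -0.4  0.9] T [0. 0. 0.] w 0.737
shift mm [ 133.2 -491.2  164.8] turn 1.172
[[-0.989, -0.145, 0.026], [-0.146, 0.989, -0.034], [-0.021, -0.037, -0.999]]
side lid_handle [(array([529.8, 255.7, 256.9]), 0.69)]
side lid_hinge [(array([542. , 203.6,  69.1]), 0.65)]
side well [(array([476.7,  74.9,   2.7]), 0.83)]
side floor pts 185 [-19.6  53.2   4.4] [  9.2 114.3  19.7] mean [-0.4 80.4 10.4]
top lid_handle [(array([530.9, 254.4, 251.8]), 0.81)]
top lid_hinge [(array([538.6, 198.8,  61.6]), 0.95), (array([467.7,  76.7,   2.8]), 0.68)]
top well [(array([467.4,  76. ,   2.9]), 0.65)]
top floor pts 702 [-74.9  51.8  -2.5] [  7.3 134.6  19.9] mean [-35.6  90.8   6.8]
```

{"fn": "apply_moves", "kwargs": {"series": [[0.011, -0.042, 0, 0, 0.08], [0.011, -0.042, 0, 0, 0.08], [0.011, -0.042, 0, 0, 0.08], [0.011, -0.042, 0, 0, 0.08], [0.011, -0.042, 0, 0, 0.08], [0.011, -0.042, 0, 0, 0.08], [0.011, -0.042, 0, 0, 0.08], [0.011, -0.042, 0, 0, 0.08], [0.011, -0.042, 0, 0, 0.08], [0.011, -0.042, 0, 0, 0.08], [0.011, -0.042, 0, 0, 0.08], [0.011, -0.042, 0, 0, 0.08]]}}

```text
time: 10.1
tool_pos: [471.2, -279.8, 325.4]
tcp_rot: [[-0.986, -0.164, 0.01], [-0.164, 0.986, -0.037], [-0.004, -0.039, -0.999]]
force: [1.1, -0.6, 0.2]
gripper_width: 0.94
```

```bash
python3 go.py 475.5 -261.4 170 31.2; python3 - <<'E'
from h import *
print(env.read_state()["tcp_rot"].round(3).tolist())
E
```

```text
t 10.1 pos [ 471.2 -279.8  325.4] yaw 99.5 j [-12.    2.6  40.6  91.6  -0.   84.9 128. ] F [ 1.1 -0.6  0.2] T [ 0.1 -0.   0. ] w 0.94
shift mm [ -6.7  23.4 154.7] turn 1.191
[[-0.986, -0.164, 0.01], [-0.164, 0.986, -0.037], [-0.004, -0.039, -0.999]]
```

{"fn": "apply_moves", "kwargs": {"series": [[0, 0, 0, 0.148, 0.0854], [0, 0, 0, 0.148, 0.0854], [0, 0, 0, 0.148, 0.0854], [0, 0, 0, 0.148, 0.0854], [0, 0, 0, 0.148, 0.0854], [0, 0, 0, 0.148, 0.0854], [0, 0, 0, 0.148, 0.0854], [0, 0, 0, 0.148, 0.0854], [0, 0, 0.02, 0, 0.0854], [0, 0, 0.02, 0, 0.0854], [0, 0, 0.02, 0, 0.0854], [0, 0, 0, 0, 0.0854]]}}

```text
time: 11.3
tool_pos: [464.9, -292.1, 259.1]
tcp_rot: [[-0.504, 0.864, 0.002], [0.863, 0.504, -0.04], [-0.036, -0.019, -0.999]]
force: [-0.6, 0.2, 0.9]
gripper_width: 0.997
```

```bash
python3 go.py 475.5 -261.4 150 31.2; python3 - <<'E'
from h import *
print(env.read_state()["tcp_rot"].round(3).tolist())
E
```

```text
t 11.3 pos [ 464.9 -292.1  259.1] yaw 30.3 j [-12.7   4.5  43.4  97.7  -1.2  77.7  61.1] F [-0.6  0.2  0.9] T [0. 0. 0.] w 0.997
shift mm [ 25.   26.6 107.8] turn -0.017
[[-0.504, 0.864, 0.002], [0.863, 0.504, -0.04], [-0.036, -0.019, -0.999]]
```

{"fn": "apply_moves", "kwargs": {"series": [[0, 0, 0, 0.125, 0.0854], [0, 0, 0, 0.125, 0.0854], [0, 0, 0, 0.125, 0.0854], [0, 0, 0, 0.12, 0.0854], [0, 0, 0, 0, 0.0854]]}}

```text
time: 11.8
tool_pos: [465.3, -292.2, 261.7]
tcp_rot: [[-0.015, 1.0, 0.002], [0.999, 0.015, -0.041], [-0.041, 0.002, -0.999]]
force: [0.6, -0.2, 0.2]
gripper_width: 1.002
```

```bash
python3 go.py 475.5 -260.4 150 2; python3 - <<'E'
from h import *
print(env.read_state()["tcp_rot"].round(3).tolist())
E
```

```text
t 11.8 pos [ 465.3 -292.2  261.7] yaw 0.8 j [-14.1   4.5  44.9  97.5  -1.2  78.   31.8] F [ 0.6 -0.2  0.2] T [ 0.  0. -0.] w 1.002
shift mm [ 36.2  10.4 110.3] turn -0.02
[[-0.015, 1.0, 0.002], [0.999, 0.015, -0.041], [-0.041, 0.002, -0.999]]
```

{"fn": "apply_moves", "kwargs": {"series": [[0.018, 0.005, 0.03, 0, 0.0854], [0.018, 0.005, 0.03, -0.01, 0.0854], [0, 0, 0.03, -0.01, 0.0854], [0, 0, 0.02, 0, 0.0854], [0, 0, 0, 0, 0.0854]]}}

```text
time: 12.3
tool_pos: [478.5, -260.5, 151.3]
tcp_rot: [[-0.051, 0.999, 0.01], [0.998, 0.051, -0.043], [-0.043, 0.008, -0.999]]
force: [-1.0, 0.3, 0.4]
gripper_width: 1.001
```

```bash
python3 go.py 475.5 -261.4 90 2; python3 - <<'E'
from h import *
print(env.read_state()["tcp_rot"].round(3).tolist())
E
```

```text
t 12.3 pos [ 478.5 -260.5  151.3] yaw 2.9 j [-14.9   8.8  43.  106.8  -4.5  65.1  32.5] F [-1.   0.3  0.4] T [ 0.  0. -0.] w 1.001
shift mm [ 1.9 -3.5 61.3] turn 0.016
[[-0.051, 0.999, 0.01], [0.998, 0.051, -0.043], [-0.043, 0.008, -0.999]]
```

{"fn": "apply_moves", "kwargs": {"series": [[0.001, -0.0035, 0.015, 0.016, 0.0854], [0, 0, 0.015, 0, 0.0854], [0, 0, 0.015, 0, 0.0854], [0, 0, 0.012, 0, 0.0854], [0, 0, 0, 0, 0.0854]]}}

```text
time: 12.8
tool_pos: [479.0, -263.7, 95.8]
tcp_rot: [[-0.042, 0.999, 0.016], [0.998, 0.042, -0.045], [-0.045, 0.014, -0.999]]
force: [-0.1, 0.3, 0.2]
gripper_width: 0.997
```

```bash
python3 go.py 475.5 -262.2 90 2; python3 - <<'E'
from h import *
print(env.read_state()["tcp_rot"].round(3).tolist())
E
```

```text
t 12.8 pos [ 479.  -263.7   95.8] yaw 2.4 j [-13.2  13.   42.5 110.1  -8.1  58.5  35. ] F [-0.1  0.3  0.2] T [0.1 0.  0. ] w 0.997
shift mm [ 1.9 -3.5  5.6] turn 0.007
[[-0.042, 0.999, 0.016], [0.998, 0.042, -0.045], [-0.045, 0.014, -0.999]]
```

{"fn": "apply_moves", "kwargs": {"series": [[0.002, -0.0035, 0.005, 0, 0.0854], [0, 0, 0, 0, 0.0854], [0, 0, 0, 0, 0.05], [0, 0, 0, 0, 0.05], [0, 0, 0, 0, 0.05], [0, 0, 0, 0, 0.05], [0, 0, 0, 0, 0.05]], "grip_force": 80}}

```text
time: 13.5
tool_pos: [475.5, -262.6, 92.1]
tcp_rot: [[-0.042, 0.999, 0.017], [0.998, 0.043, -0.044], [-0.045, 0.015, -0.999]]
force: [0.3, 0.4, -1.0]
gripper_width: 0.654
```

```bash
python3 go.py 475.5 -262.2 90 2; python3 - <<'E'
from h import *
print(env.read_state()["tcp_rot"].round(3).tolist())
E
```

```text
t 13.5 pos [ 475.5 -262.6   92.1] yaw 2.4 j [-13.3  12.7  42.5 110.8  -8.   57.9  34.9] F [ 0.3  0.4 -1. ] T [0.  0.1 0.1] w 0.654
shift mm [ 0.5 -0.1  2.1] turn 0.008
[[-0.042, 0.999, 0.017], [0.998, 0.043, -0.044], [-0.045, 0.015, -0.999]]
```

{"fn": "apply_moves", "kwargs": {"series": [[0, 0, -0.006, 0, 0.03], [0, 0, -0.01, 0, 0.03], [0, 0, -0.015, 0, 0.03], [0, 0, -0.02, 0, 0.03], [0, 0, -0.02, 0, 0.03], [0, 0, -0.02, 0, 0.03], [0, 0, -0.02, 0, 0.03], [0, 0, -0.01, 0, 0.03], [0, 0, 0, 0, 0.03]]}}

```text
time: 14.4
tool_pos: [469.6, -254.8, 216.0]
tcp_rot: [[-0.041, 0.999, 0.009], [0.998, 0.041, -0.041], [-0.042, 0.007, -0.999]]
force: [0.0, 0.5, -7.7]
gripper_width: 0.655
```

```bash
cat > jar.py <<'E'
from h import *
# pose of the jar in the hand, from the two clouds
s=env.read_state(); R=np.array(s["tcp_rot"]); g=s["tool_pos"]-19*R[:,2]
print("t",s["time"],"tcp",s["tool_pos"],"tz",R[:,2].round(3),"F",s["force"],"w",round(s["gripper_width"],3),"yaw",np.degrees(np.arctan2(R[1,1],R[0,1])))
for c in("top","side"):
    p=env.read_camera(c)
    for n in("jar","cap"): print(c,n,[(np.array(q["location"]),round(q["conf"],2)) for q in env.tip_of(p,n)])
    o=env.outline_of(p,"jar")
    for q in o[:2]:
        C=cloud(p,q["pixels"]); C=C[np.hypot(*(C[:,:2]-g[:2]).T)<70]
        if len(C)<50: continue
        hb=C[:,2]-(g[2]-112)   # height above jar base, about
        print(c,round(q["conf"],2),len(C),"jar h range",np.percentile(hb,[1,99]))
        for a,b in((10,30),(30,50),(50,70),(70,90)):
            Q=C[(hb>a)&(hb<b)]
            if len(Q)>30: print("  h",a,b,len(Q),cv2.minAreaRect(Q[:,:2].astype(np.float32)))
E
python3 jar.py
```

```text
t 14.4 tcp [ 469.6 -254.8  216. ] tz [ 0. -0. -1.] F [ 0.   0.5 -7.7] w 0.655 yaw 2.36619932317279
top jar [(array([538.5, 197.8,  59.8]), 0.25), (array([553.3, 122.6,  -3.4]), 0.21)]
top cap [(array([ 466.4, -251.5,  220. ]), 0.41)]
top 0.51 253 jar h range [17.2 90.3]
  h 30 50 34 ((458.0681457519531, -221.1896514892578), (67.8797836303711, 20.356168746948242), 12.198126792907715)
  h 50 70 36 ((452.2521057128906, -222.69947814941406), (60.20491409301758, 2.7965006828308105), 30.870840072631836)
  h 70 90 157 ((468.15972900390625, -222.91290283203125), (33.513893127441406, 72.63868713378906), 85.31596374511719)
side jar [(array([ 466.2, -249.5,  125.4]), 0.63)]
side cap [(array([ 463.5, -251.9,  212.2]), 0.76)]
side 0.58 2323 jar h range [ 6.2 85.4]
  h 10 30 414 ((459.283447265625, -276.265869140625), (46.24543380737305, 94.4781494140625), 74.84801483154297)
  h 30 50 455 ((460.4444580078125, -276.41015625), (48.09846496582031, 94.90357971191406), 75.55485534667969)
  h 50 70 475 ((461.6040954589844, -275.7513122558594), (49.80251693725586, 96.47382354736328), 76.94207763671875)
  h 70 90 879 ((466.7439270019531, -253.7147216796875), (70.66231536865234, 71.08580017089844), 31.822948455810547)
```

{"fn": "apply_moves", "kwargs": {"series": [[0.012, 0.001, 0, 0.03, 0.03], [0.024, 0.001, 0, 0.06, 0.03], [0.03, 0.001, 0, 0.06, 0.03], [0.032, 0.001, 0, 0.06, 0.03], [0.032, 0.001, 0, 0.06, 0.03], [0.032, 0, 0, 0.06, 0.03], [0.032, 0, 0, 0.03, 0.03], [0.032, 0, 0, 0, 0.03], [0.03, 0, 0, 0, 0.03], [0.024, 0, 0, 0, 0.03], [0.012, 0, 0, 0, 0.03], [0, 0, 0, 0, 0.03]]}}

```text
time: 16.0
tool_pos: [534.1, 35.8, 196.6]
tcp_rot: [[0.335, 0.942, -0.001], [0.941, -0.334, -0.044], [-0.042, 0.014, -0.999]]
force: [-0.1, -0.1, -5.8]
gripper_width: 0.653
```

```bash
python3 go.py 471.3 78.6 216 -18.5; python3 - <<'E'
from h import *
L=np.load("pics/L_top.npy")
m=L[(abs(L[:,0]+31)<50)&(abs(L[:,1]-92)<55)]
print("x profile (|y-92|<25): low fraction by x bin")
for ax,o in((0,-31),(1,92)):
    oth=1-ax; c=(92,-31)[ax]
    S=m[abs(m[:,oth]-c)<25]
    b=np.arange(o-50,o+51,2.5); 
    print([(round(float(lo-o),1),round(float(np.median(S[(S[:,ax]>=lo)&(S[:,ax]<lo+2.5),2])),0)) for lo in b[:-1] if ((S[:,ax]>=lo)&(S[:,ax]<lo+2.5)).sum()>2])
E
```

```text
t 16.0 pos [534.1  35.8 196.6] yaw -19.5 j [-34.    5.8  27.5 102.9  -0.2  72.3 -26.1] F [-0.1 -0.1 -5.8] T [ 0.1 -0.   0. ] w 0.653
shift mm [ 18.5 -73.2 -21.2] turn -0.018
x profile (|y-92|<25): low fraction by x bin
[(-50.0, 58.0), (-47.5, 60.0), (-45.0, 7.0), (-42.5, 7.0), (-40.0, 6.0), (-37.5, 7.0), (-35.0, 7.0), (-32.5, 7.0), (-30.0, 7.0), (-27.5, 9.0), (-25.0, 7.0), (-22.5, 7.0), (-20.0, 5.0), (-17.5, 7.0), (-15.0, 6.0), (-12.5, 5.0), (-10.0, 8.0), (-7.5, 5.0), (-5.0, 7.0), (-2.5, 6.0), (0.0, 6.0), (2.5, 7.0), (5.0, 6.0), (7.5, 4.0), (10.0, 8.0), (12.5, 6.0), (15.0, 7.0), (17.5, 7.0), (20.0, 9.0), (22.5, 6.0), (25.0, 6.0), (27.5, 6.0), (30.0, 5.0), (32.5, 32.0), (35.0, 60.0), (37.5, 51.0), (40.0, 52.0), (42.5, 37.0), (45.0, 38.0), (47.5, 37.0)]
[(-50.0, 7.0), (-42.5, 58.0), (-40.0, 28.0), (-37.5, 7.0), (-35.0, 6.0), (-32.5, 7.0), (-30.0, 4.0), (-27.5, 8.0), (-25.0, 7.0), (-22.5, 7.0), (-20.0, 8.0), (-17.5, 6.0), (-15.0, 8.0), (-12.5, 6.0), (-10.0, 7.0), (-7.5, 6.0), (-5.0, 7.0), (-2.5, 5.0), (0.0, 4.0), (2.5, 7.0), (5.0, 7.0), (7.5, 7.0), (10.0, 6.0), (12.5, 6.0), (15.0, 6.0), (17.5, 6.0), (20.0, 8.0), (22.5, 6.0), (25.0, 7.0), (27.5, 6.0), (30.0, 5.0), (32.5, 6.0), (35.0, 8.0), (37.5, 61.0), (40.0, 41.0), (45.0, 60.0), (47.5, 23.0)]
```

{"fn": "apply_moves", "kwargs": {"series": [[-0.012, -0.006, -0.005, 0, 0.03], [-0.024, -0.011, -0.005, 0, 0.03], [-0.024, -0.011, -0.005, 0, 0.03], [-0.024, -0.011, -0.005, 0, 0.03], [-0.012, -0.005, 0, -0.018, 0.03], [0, 0, 0, 0, 0.03], [0, 0, 0, 0, 0.03]]}}

```text
time: 16.7
tool_pos: [452.9, -53.8, 221.0]
tcp_rot: [[0.33, 0.944, -0.004], [0.943, -0.33, -0.046], [-0.045, 0.011, -0.999]]
force: [0.3, 1.1, -6.3]
gripper_width: 0.653
```

```bash
cat > well.py <<'E'
from h import *
from scipy.optimize import minimize, least_squares
S=8
def quad(p,c,yaw,h,z):
    a=np.radians(yaw);X=np.array([np.cos(a),np.sin(a)]);Y=np.array([-X[1],X[0]])
    return np.array([proj(p,np.append(c+h*(i*X+j*Y),z)) for i,j in((-1,-1),(1,-1),(1,1),(-1,1))])
def mask(p,q,o,n):
    m=np.zeros((n*S,n*S),np.uint8); cv2.fillPoly(m,[np.round(((q-o+.5)*S-.5)*16).astype(np.int32)],1,shift=4); return m
if __name__=="__main__":
  for it in range(2):
    p=env.read_camera("top"); n=60
    o=np.round(proj(p,[472,74,30]))-n//2; ox,oy=o.astype(int)
    d=p["depth"][oy:oy+n,ox:ox+n]; v,u=np.mgrid[oy:oy+n,ox:ox+n]
    P=deproj(p,u.ravel(),v.ravel()); assert len(P)==n*n
    low=((P[:,2]<25)&(np.hypot(P[:,0]-472,P[:,1]-74)<62)).reshape(n,n)
    lab=cv2.connectedComponents(low.astype(np.uint8),connectivity=4)[1]; low=(lab==lab[n//2,n//2]).astype(float)
    def pred(x):
        m=mask(p,quad(p,x[:2],x[2],39,7),o,n)&mask(p,quad(p,x[:2],x[2],39,62),o,n)
        return m.reshape(n,S,n,S).mean((1,3))
    f=lambda x:np.abs(pred(x)-low).sum()
    best=min((minimize(f,[472+dx,74+dy,10.6],method="Nelder-Mead",options=dict(initial_simplex=[[472+dx,74+dy,10.6],[476+dx,74+dy,10.6],[472+dx,78+dy,10.6],[472+dx,74+dy,13]])) for dx in(-2,2) for dy in (-2,2)),key=lambda r:r.fun)
    print(best.x,best.fun,low.sum(),pred(best.x).sum())
  # rim heights seen by the side camera
    s=env.read_camera("side"); save(s,"s%d.png"%it); np.save("pics/side_p.npy",s,allow_pickle=True)
E
python3 well.py; python3 jar.py
python3 - <<'E'
import sys;sys.path.insert(0,'.')
from h import *
s=np.load("pics/side_p.npy",allow_pickle=True).item()
f=s["frame"][170:350,190:430]; cv2.imwrite("pics/s_c.png",cv2.cvtColor(cv2.resize(f,None,fx=3.3,fy=3.3,interpolation=2),cv2.COLOR_RGB2BGR))
E
```

```text
t 16.75 tcp [452.9 -53.8 220.9] tz [-0. -0. -1.] F [-1.5 -0.8 -6.1] w 0.65 yaw -19.246615335682733
top jar []
top cap [(array([ 439.8, -375.1,   -3.5]), 0.91)]
side jar [(array([453.6, -50.1, 129.4]), 0.97)]
side cap [(array([450.1, -51.8, 222.7]), 0.71)]
side 0.86 1590 jar h range [ 7.3 87.5]
  h 10 30 313 ((440.61114501953125, -72.909423828125), (47.49362564086914, 94.23242950439453), 58.76488494873047)
  h 30 50 335 ((440.28521728515625, -72.47276306152344), (47.374324798583984, 94.91987609863281), 58.3567008972168)
  h 50 70 340 ((439.3947448730469, -71.9238510131836), (46.66321563720703, 94.01075744628906), 56.74673843383789)
  h 70 90 556 ((450.72320556640625, -55.38597106933594), (66.56310272216797, 65.36335754394531), 10.199925422668457)Traceback (most recent call last):
  File "well.py", line 14, in <module>
    P=deproj(p,u.ravel(),v.ravel()); assert len(P)==n*n
                                            ^^^^^^^^^^^
AssertionError
Traceback (most recent call last):
FileNotFoundError: [Errno 2] No such file or directory: 'pics/side_p.npy'
```

```bash
sed -i 's/    P=deproj(p,u.ravel(),v.ravel()); assert len(P)==n\*n/    p["depth"]=np.where(p["depth"]>0,p["depth"],p["depth"].max()); P=deproj(p,u.ravel(),v.ravel())/; s/^    low=((P/    low=((P/' well.py
cat > jarfit.py <<'E'
from h import *
from scipy.optimize import least_squares
from scipy.spatial.transform import Rotation as Ro
# box fit of the held jar (72x72x84, origin at base) to the side camera's cloud
def fit(yaw0=10.6,verbose=True):
    s=env.read_state(); R=np.array(s["tcp_rot"]); g=s["tool_pos"]-19*R[:,2]
    p=env.read_camera("side"); o=[q for q in env.outline_of(p,"jar")]
    C=None
    for q in o:
        c=cloud(p,cv2.erode(q["pixels"].astype(np.uint8),np.ones((3,3)))>0); c=c[np.hypot(*(c[:,:2]-g[:2]).T)<60]; c=c[(c[:,2]>g[2]-110)&(c[:,2]<g[2]-25)]
        if len(c)>200: C=c; break
    def res(x):
        L=(Ro.from_euler("ZYX",x[3:],degrees=True).inv().apply(C-x[:3]))
        q=np.abs(L-[0,0,42])-[36,36,42]
        return np.max(q,axis=1)
    x0=[g[0],g[1],g[2]-108,yaw0,0,0]
    r=least_squares(res,x0,loss="soft_l1",f_scale=2)
    A=Ro.from_euler("ZYX",r.x[3:],degrees=True).as_matrix()
    print("base",r.x[:3],"yaw",r.x[3],"zaxis",A[:,2].round(3),"n",len(C),"rms",np.sqrt(np.mean(r.fun**2)),"tcp",s["tool_pos"],"base-grasp",r.x[:3]-g)
if __name__=="__main__":
    for i in range(3): fit()
E
python3 well.py; python3 jarfit.py
python3 - <<'E'
import sys;sys.path.insert(0,'.')
from h import *
s=np.load("pics/side_p.npy",allow_pickle=True).item()
f=s["frame"][170:350,190:430]; cv2.imwrite("pics/s_c.png",cv2.cvtColor(cv2.resize(f,None,fx=3.3,fy=3.3,interpolation=2),cv2.COLOR_RGB2BGR))
E
```

```text
[473.2  74.2  10.4] 31.65625 684.0 669.71875
[473.6  74.6  10.7] 30.390625 688.0 670.203125
base [452.5 -50.6 128.5] yaw 9.79707562783454 zaxis [0. 0. 1.] n 1465 rms 0.8907655134005379 tcp [452.8 -53.2 220.7] base-grasp [  -0.4    1.7 -111.2]
base [452.6 -50.7 128.4] yaw 9.975549419316119 zaxis [0. 0. 1.] n 1481 rms 0.9209813947458181 tcp [452.8 -53.2 220.8] base-grasp [  -0.4    1.7 -111.3]
base [452.5 -50.7 128.5] yaw 9.887303012784667 zaxis [0. 0. 1.] n 1409 rms 0.9047319841664875 tcp [452.8 -53.3 220.8] base-grasp [  -0.4    1.7 -111.3]
```

View pics/s_c.png

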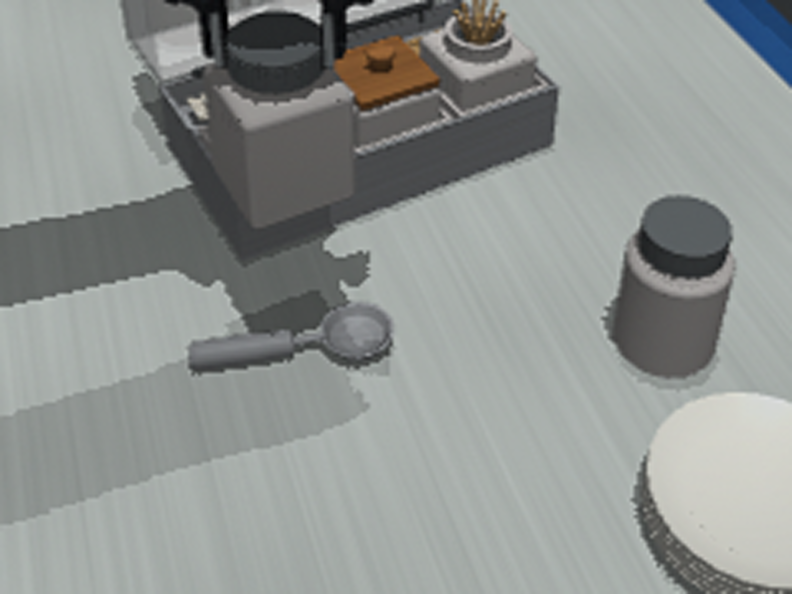

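{"fn": "apply_moves", "kwargs": {"series": [[0.01, -0.002, 0, 0, 0.03], [0.02, -0.004, 0, 0, 0.03], [0.022, -0.004, 0, 0, 0.03], [0.022, -0.004, 0, 0, 0.03], [0.022, -0.004, 0, 0, 0.03], [0.014, -0.002, 0, 0, 0.03], [0.006, 0, 0, 0, 0.03], [0, 0, 0, 0, 0.03]]}}

```text
time: 18.45
tool_pos: [472.9, 71.3, 214.8]
tcp_rot: [[0.328, 0.945, -0.005], [0.944, -0.328, -0.046], [-0.045, 0.01, -0.999]]
force: [-1.1, -0.6, -5.4]
gripper_width: 0.655
```

```bash
python3 go.py 472.6 71.3 175 -18.6; python3 jarfit.py
```

```text
t 18.45 pos [472.9  71.3 214.8] yaw -19.1 j [-37.1  -2.3  23.  108.2   3.5  74.8 -34.2] F [-1.1 -0.6 -5.4] T [ 0. -0. -0.] w 0.655
shift mm [ 1.7 -0.7 39.7] turn -0.009
base [472.5  74.1 122.6] yaw 10.153722263703262 zaxis [ 0. -0.  1.] n 1134 rms 1.0183393823574685 tcp [472.9  71.3 214.8] base-grasp [  -0.5    1.9 -111.2]
base [472.3  72.4 122.5] yaw 10.00216613119374 zaxis [0. 0. 1.] n 1137 rms 1.0377297031459511 tcp [472.7  69.8 214.9] base-grasp [  -0.5    1.7 -111.3]
base [472.4  72.  122.7] yaw 10.027242209706312 zaxis [ 0. -0.  1.] n 1160 rms 1.045153819314592 tcp [472.8  69.1 215. ] base-grasp [  -0.4    2.1 -111.3]
```

{"fn": "apply_moves", "kwargs": {"series": [[0.002, 0, 0.012, -0.009, 0.03], [0.002, 0, 0.015, 0, 0.03], [0.001, 0, 0.015, 0, 0.03], [0, 0, 0.006, 0, 0.03], [0, 0, 0, 0, 0.03], [0, 0, 0, 0, 0.03]]}}

```text
time: 19.35
tool_pos: [474.0, 69.7, 163.3]
tcp_rot: [[0.325, 0.946, -0.005], [0.945, -0.325, -0.045], [-0.044, 0.01, -0.999]]
force: [-0.8, 0.6, -6.0]
gripper_width: 0.649
```

```bash
python3 go.py 472.6 71.3 155 -18.6; python3 jarfit.py;  python3 - <<'E'
from h import *
s=env.read_state(); print(s["tool_pos"], s["tcp_rot"].round(3).tolist())
E
```

```text
t 19.35 pos [474.   69.7 163.3] yaw -18.9 j [-36.7   0.2  23.5 112.1   2.5  68.6 -33.1] F [-0.8  0.6 -6. ] T [ 0.2  0.  -0. ] w 0.649
shift mm [ 1.4 -1.9  8.2] turn -0.006
base [473.6  72.5  70.9] yaw 10.243015514829711 zaxis [0. 0. 1.] n 991 rms 1.0498618001532913 tcp [474.   69.7 163.3] base-grasp [  -0.5    2.  -111.4]
[474.5  70.  164. ] [[0.325, 0.946, -0.004], [0.945, -0.324, -0.044], [-0.043, 0.011, -0.999]]Traceback (most recent call last):
  File "jarfit.py", line 21, in <module>
    for i in range(3): fit()
                       ~~~^^
  File "jarfit.py", line 17, in fit
    r=least_squares(res,x0,loss="soft_l1",f_scale=2)
    return func(*args, **kwargs)
    vector_fun = VectorFunction(
        fun_wrapped,
    ...<6 lines>...
        workers=workers
    )
    self._update_fun()
    ~~~~~~~~~~~~~~~~^^
    self.f = self.fun_wrapped(xp_copy(self.x))
             ~~~~~~~~~~~~~~~~^^^^^^^^^^^^^^^^^
    return np.atleast_1d(self.fun(x))
                         ~~~~~~~~^^^
    return self.f(x, *self.args, **self.kwargs)
           ~~~~~~^^^^^^^^^^^^^^^^^^^^^^^^^^^^^^
  File "jarfit.py", line 13, in res
    L=(Ro.from_euler("ZYX",x[3:],degrees=True).inv().apply(C-x[:3]))
                                                           ~^~~~~~
TypeError: unsupported operand type(s) for -: 'NoneType' and 'float'
```

{"fn": "apply_moves", "kwargs": {"series": [[0.001, -0.0015, 0, -0.006, 0.03], [0, 0, 0.008, 0, 0.03], [0, 0, 0.008, 0, 0.03], [0, 0, 0.0, 0, 0.03]]}}

```text
time: 19.95
tool_pos: [473.9, 71.4, 148.4]
tcp_rot: [[0.318, 0.948, -0.001], [0.947, -0.318, -0.043], [-0.041, 0.012, -0.999]]
force: [-0.9, -1.6, -6.8]
gripper_width: 0.654
```

```bash
python3 go.py 473 71.4 140 -18.6; python3 - <<'E'
from jarfit import *
try: fit()
except Exception as e: print("no fit")
p=env.read_camera("top"); x,y=proj(p,[473,74,62]).astype(int); f=p["frame"][y-40:y+40,x-50:x+50]
q=env.read_camera("side"); x,y=proj(q,[473,74,62]).astype(int); h=q["frame"][y-40:y+40,x-50:x+50]
cv2.imwrite("pics/ins.png",cv2.cvtColor(cv2.resize(np.hstack([f,h]),None,fx=4,fy=4,interpolation=2),cv2.COLOR_RGB2BGR))
E
```

```text
t 19.95 pos [473.9  71.4 148.4] yaw -18.5 j [-36.7   0.9  23.5 113.2   2.2  66.6 -32.6] F [-0.9 -1.6 -6.8] T [0.  0.1 0. ] w 0.654
shift mm [ 0.1 -1.   8.4] turn 0.001
base [473.8  74.   56.1] yaw 10.624711531047037 zaxis [0. 0. 1.] n 1001 rms 1.0496403785051047 tcp [473.9  71.4 148.4] base-grasp [  -0.2    1.8 -111.3]
```

View pics/ins.png

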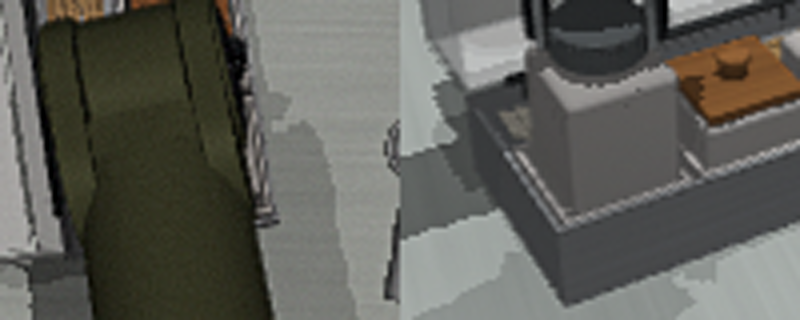

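The jar's foot is inside the well rim (front rim visible around it at (570,215)), and no contact force shows. Continuing down.

{"fn": "apply_moves", "kwargs": {"series": [[0.0005, -0.001, 0.008, 0, 0.03], [0.0005, 0, 0.008, 0, 0.03], [0.0005, 0, 0.008, 0, 0.03], [0, 0, 0, 0, 0.03]]}}

```text
time: 20.55
tool_pos: [473.4, 72.2, 123.0]
tcp_rot: [[0.318, 0.948, -0.001], [0.947, -0.318, -0.043], [-0.041, 0.012, -0.999]]
force: [-0.4, 1.0, -5.1]
gripper_width: 0.654
```

```bash
python3 go.py 473 71.4 99.5 -18.6; python3 -c "
from jarfit import *
try: fit()
except Exception as e: print('no fit')"
```

```text
t 20.55 pos [473.4  72.2 123. ] yaw -18.5 j [-36.6   2.5  23.6 114.9   1.5  63.4 -32.2] F [-0.4  1.  -5.1] T [ 0.1  0.  -0.1] w 0.654
shift mm [ 0.1 -0.5 23.6] turn 0.001
base [473.3  74.8  30.8] yaw 10.390720170086016 zaxis [0. 0. 1.] n 762 rms 1.047653685428391 tcp [473.4  72.2 123. ] base-grasp [  -0.1    1.9 -111.3]
```

{"fn": "apply_moves", "kwargs": {"series": [[0, 0, 0.008, 0, 0.03], [0, 0, 0.007, 0, 0.03], [0, 0, 0.005, 0, 0.03], [0, 0, 0, 0, 0.03]]}}

```text
time: 21.05
tool_pos: [474.2, 71.3, 102.8]
tcp_rot: [[0.318, 0.948, 0.0], [0.947, -0.318, -0.042], [-0.04, 0.014, -0.999]]
force: [0.7, -0.6, -6.9]
gripper_width: 0.659
```

```bash
python3 go.py 473 71.4 99.5 -18.6; python3 -c "
from jarfit import *
try: fit()
except Exception as e: print('no fit')"
```

```text
t 21.05 pos [474.2  71.3 102.8] yaw -18.5 j [-36.3   4.   23.7 116.1   0.9  60.8 -31.6] F [ 0.7 -0.6 -6.9] T [ 0.1  0.  -0. ] w 0.659
shift mm [-0.2 -1.2  3.3] turn 0.001
base [474.   72.9  10. ] yaw 10.395082100291647 zaxis [0. 0. 1.] n 513 rms 1.1209954126919415 tcp [474.2  71.3 102.8] base-grasp [  -0.2    0.7 -111.8]
```

{"fn": "apply_moves", "kwargs": {"series": [[0.0005, -0.001, 0.002, 0, 0.03], [0, 0, 0.002, 0, 0.03], [0, 0, 0.001, 0, 0.03], [0, 0, 0, 0, 0.03]]}}

```text
time: 21.55
tool_pos: [474.2, 72.5, 99.3]
tcp_rot: [[0.318, 0.948, 0.002], [0.947, -0.317, -0.041], [-0.038, 0.015, -0.999]]
force: [-1.6, -1.0, -5.3]
gripper_width: 0.65
```

```bash
python3 go.py 473 71.4 99.5 -18.6
```

```text
t 21.55 pos [474.2  72.5  99.3] yaw -18.5 j [-36.4   4.2  23.7 116.3   0.8  60.3 -31.6] F [-1.6 -1.  -5.3] T [0.  0.3 0. ] w 0.65
shift mm [-1.4 -0.8 -0.2] turn 0.002
```

{"fn": "apply_moves", "kwargs": {"series": [[0, 0, 0.002, 0, 0.03], [0, 0, 0.001, 0, 0.03], [0, 0, 0, 0, 0.03]]}}

```text
time: 21.85
tool_pos: [474.3, 72.8, 99.3]
tcp_rot: [[0.317, 0.948, 0.001], [0.948, -0.317, -0.04], [-0.037, 0.014, -0.999]]
force: [-0.0, -1.3, -6.0]
gripper_width: 0.655
```

```bash
python3 go.py 473 71.4 99.5 -18.6;  python3 -c "
from jarfit import *
try: fit()
except Exception as e: print('no fit')"
```

```text
t 21.85 pos [474.3  72.8  99.3] yaw -18.5 j [-36.3   4.2  23.7 116.3   0.7  60.3 -31.5] F [-0.  -1.3 -6. ] T [-0.   0.3 -0. ] w 0.655
shift mm [-1.8 -0.8 -0.1] turn 0.003
base [474.1  74.9   6.8] yaw 11.163693351859846 zaxis [0. 0. 1.] n 448 rms 1.101017458720657 tcp [474.3  72.8  99.3] base-grasp [  -0.2    1.3 -111.6]
```

{"fn": "apply_moves", "kwargs": {"series": [[0, 0, 0.004, 0, 0.03], [0, 0, 0.004, 0, 0.03]]}}

```text
time: 22.15
tool_pos: [474.5, 73.0, 98.7]
tcp_rot: [[0.317, 0.948, -0.001], [0.948, -0.317, -0.038], [-0.036, 0.011, -0.999]]
force: [-17.7, -3.0, 34.6]
gripper_width: 0.651
```

```bash
python3 go.py 473 71.4 99.5 -18.6
```

```text
t 22.15 pos [474.5  73.   98.7] yaw -18.5 j [-36.2   4.4  23.7 116.2   0.4  60.4 -31.2] F [-17.7  -3.   34.6] T [-0.9  3.8 -0. ] w 0.651
shift mm [-2.  -0.9 -0.7] turn 0.002
```

{"fn": "apply_moves", "kwargs": {"series": [[0, 0, 0, 0, 0.03], [0, 0, 0, -0.08, 0.03], [0, 0, 0, -0.08, 0.03], [0, 0, 0, -0.08, 0.03], [0, 0, 0, 0, 0.03]], "grip_force": 90}}

```text
time: 22.65
tool_pos: [473.4, 73.1, 100.1]
tcp_rot: [[0.081, 0.997, -0.004], [0.996, -0.081, -0.035], [-0.035, -0.001, -0.999]]
force: [-1.9, 0.1, -2.0]
gripper_width: 0.65
```

```bash
python3 go.py 473.5 72 99 62;  python3 -c "
from jarfit import *
try: fit()
except Exception as e: print('no fit')"
```

```text
t 22.65 pos [473.4  73.1 100.1] yaw -4.7 j [-35.6   4.2  23.2 116.1   0.3  60.7 -17.3] F [-1.9  0.1 -2. ] T [-0.   0.5 -0.1] w 0.65
shift mm [-1.   0.2  1.1] turn -1.163
base [470.5  74.4   7. ] yaw 14.865638955190434 zaxis [0. 0. 1.] n 442 rms 1.0740698943199136 tcp [473.4  73.1 100.1] base-grasp [  -2.9    0.6 -112.1]
```

{"fn": "apply_moves", "kwargs": {"series": [[0, 0, 0, -0.1, 0.03], [0, 0, 0, -0.1, 0.03], [0, 0, 0, -0.1, 0.03], [0, 0, 0, -0.1, 0.03], [0, 0, 0, 0, 0.03]]}}

```text
time: 23.25
tool_pos: [474.7, 74.6, 101.0]
tcp_rot: [[-0.312, 0.95, -0.001], [0.95, 0.312, -0.031], [-0.029, -0.011, -1.0]]
force: [-2.3, 0.4, -1.3]
gripper_width: 0.65
```

```bash
python3 go.py 473.5 73 100.5 64;  python3 -c "
from jarfit import *
try: fit(15)
except Exception as e: print('no fit')"
```

```text
t 23.25 pos [474.7  74.6 101. ] yaw 18.2 j [-34.7   4.2  22.2 116.    0.1  60.6   5.6] F [-2.3  0.4 -1.3] T [ 0.1  0.3 -0.1] w 0.65
shift mm [-1.1 -1.6  0.5] turn -0.8
base [470.8  75.3   7.8] yaw 14.496163778470525 zaxis [0. 0. 1.] n 423 rms 1.0630912684837934 tcp [474.7  74.6 101. ] base-grasp [  -3.9    0.1 -112.2]
```

{"fn": "apply_moves", "kwargs": {"series": [[0, -0.0015, 0, -0.1, 0.03], [0, 0, 0, -0.1, 0.03], [0, 0, 0, -0.1, 0.03], [0, 0, 0, -0.1, 0.03], [0, 0, 0, 0, 0.03]]}}

```text
time: 23.85
tool_pos: [475.2, 75.3, 101.8]
tcp_rot: [[-0.654, 0.756, 0.003], [0.756, 0.654, -0.028], [-0.023, -0.016, -1.0]]
force: [-0.5, 0.5, -3.5]
gripper_width: 0.653
```

```bash
python3 go.py 473.5 74 100.5 64;  python3 -c "
from jarfit import *
try: fit(15)
except Exception as e: print('no fit')"
```

```text
t 23.85 pos [475.2  75.3 101.8] yaw 40.9 j [-33.8   4.   21.3 116.1   0.2  60.4  28.2] F [-0.5  0.5 -3.5] T [0.2 0.  0. ] w 0.653
shift mm [ 0.1 -2.1  1.4] turn -0.404
base [470.8  75.8   8. ] yaw 13.896521001378401 zaxis [0. 0. 1.] n 434 rms 1.1250756097350536 tcp [475.2  75.3 101.8] base-grasp [  -4.3   -0.  -112.8]
```

{"fn": "apply_moves", "kwargs": {"series": [[0, -0.001, 0, -0.1, 0.03], [0, 0, 0, -0.1, 0.03], [0, 0, 0, -0.1, 0.03], [0, 0, 0, -0.09, 0.03], [0, 0, 0, 0, 0.03]]}}

```text
time: 24.45
tool_pos: [475.1, 74.8, 102.1]
tcp_rot: [[-0.892, 0.451, 0.004], [0.451, 0.892, -0.029], [-0.016, -0.024, -1.0]]
force: [-1.5, 0.4, -0.8]
gripper_width: 0.651
```

```bash
python3 go.py 473.5 74 100.5 64;  python3 -c "
from jarfit import *
try: fit(15)
except Exception as e: print('no fit')"
```

```text
t 24.45 pos [475.1  74.8 102.1] yaw 63.2 j [-33.    3.9  20.4 116.1   0.3  60.4  50.4] F [-1.5  0.4 -0.8] T [0.  0.3 0. ] w 0.651
shift mm [ 1.1 -1.4  1.6] turn -0.015
base [469.5  74.5   7.3] yaw 14.580884617032968 zaxis [0. 0. 1.] n 536 rms 1.1851629617706325 tcp [475.1  74.8 102.1] base-grasp [  -5.5   -0.9 -113.8]
```

{"fn": "apply_moves", "kwargs": {"series": [[0, 0, -0.003, 0, 0.03], [0, 0, -0.004, 0, 0.03], [0, 0, -0.005, 0, 0.03], [0, 0, 0, 0, 0.03]]}}

```text
time: 24.95
tool_pos: [475.6, 74.4, 115.4]
tcp_rot: [[-0.889, 0.458, 0.005], [0.458, 0.888, -0.03], [-0.018, -0.024, -1.0]]
force: [-2.0, -0.2, -0.4]
gripper_width: 0.652
```

```bash
python3 go.py 473.5 74 100.5 64;  python3 -c "
from jarfit import *
try: fit(15)
except Exception as e: print('no fit')"
```

```text
t 24.95 pos [475.6  74.4 115.4] yaw 62.7 j [-33.1   3.   20.4 115.3   0.8  62.   49.6] F [-2.  -0.2 -0.4] T [-0.   0.3 -0. ] w 0.652
shift mm [ 2.  -0.9 14.8] turn -0.023
base [469.   71.6   8.5] yaw 14.030289108348622 zaxis [0.  0.1 1. ] n 620 rms 3.5587286065624064 tcp [475.6  74.4 115.4] base-grasp [  -6.5   -3.3 -125.9]
```

{"fn": "apply_moves", "kwargs": {"series": [[0, 0, -0.006, 0, 0.03], [0, -0.001, -0.007, 0, 0.03], [0, 0, -0.005, 0, 0.03], [0, 0, 0, 0, 0.03], [0, 0, 0, 0, 0.03]]}}

```text
time: 25.55
tool_pos: [476.7, 74.4, 135.7]
tcp_rot: [[-0.889, 0.458, 0.009], [0.458, 0.888, -0.029], [-0.021, -0.021, -1.0]]
force: [-0.4, -0.5, 0.1]
gripper_width: 0.652
```

```bash
python3 go.py 473.5 74 133 64;  python3 - <<'E'
from h import *
for c in ("side","top"):
    p=env.read_camera(c)
    for n in("jar","jar_mouth","cap","lid_handle","lid_hinge"): print(c,n,[(np.array(q["location"]),round(q["conf"],2)) for q in env.tip_of(p,n)])
    if c=="side":
        C=cloud(p,np.ones(p["depth"].shape,bool)); Q=C[(np.hypot(C[:,0]-473,C[:,1]-74)<60)&(C[:,2]>68)&(C[:,2]<88)]; print(len(Q),cv2.minAreaRect(Q[:,:2].astype(np.float32)))
        x,y=proj(p,[473,74,100]).astype(int); f=p["frame"][y-60:y+60,x-80:x+80]
        cv2.imwrite("pics/fin.png",cv2.cvtColor(cv2.resize(f,None,fx=4,fy=4,interpolation=2),cv2.COLOR_RGB2BGR))
E
```

```text
t 25.55 pos [476.7  74.4 135.7] yaw 62.7 j [-33.2   1.6  20.3 114.1   1.3  64.3  49.3] F [-0.4 -0.5  0.1] T [ 0.1  0.  -0. ] w 0.652
shift mm [ 2.7 -1.8  2.7] turn -0.023
side jar [(array([472.2,  72.6,  10.1]), 0.65)]
side jar_mouth [(array([473.6,  74.1, 117.6]), 0.97)]
side cap [(array([472.6,  75.6, 132.7]), 0.62)]
side lid_handle [(array([529.8, 258.2, 254. ]), 0.89), (array([540.9, 200.3,  68.6]), 0.34)]
side lid_hinge [(array([543.6, 200.3,  68.9]), 0.69)]
300 ((481.39208984375, 75.37190246582031), (97.27021789550781, 72.70211029052734), 11.923418045043945)
top jar []
top jar_mouth []
top cap [(array([ 434.5, -379.2,    0.1]), 0.79)]
top lid_handle [(array([529.5, 252.2, 255.8]), 0.73)]
top lid_hinge [(array([541.5, 198.1,  65.1]), 0.62)]
```

View pics/fin.png

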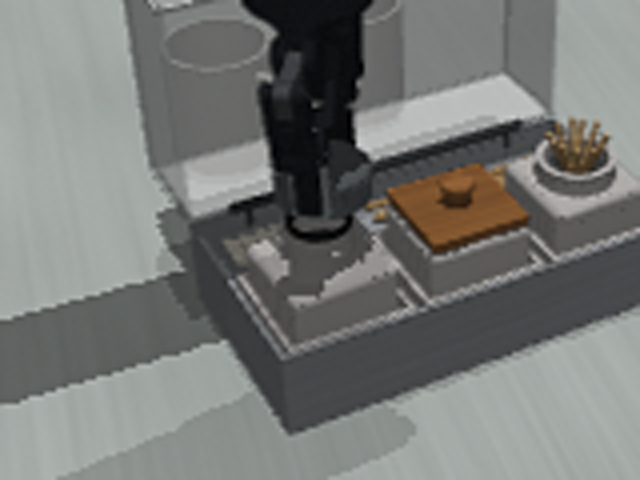

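The cap is off and held over the mouth (cap at (330,190), open rim at (320,228)), the jar sits in the well. One height check, then handing in.

```bash
python3 - <<'E'
from h import *
p=env.read_camera("side"); C=cloud(p,np.ones(p["depth"].shape,bool)); a=np.radians(14)
L=(C[:,:2]-[473,74.4])@np.array([[np.cos(a),-np.sin(a)],[np.sin(a),np.cos(a)]])
Q=C[(abs(L)<34).all(1)&(np.hypot(*L.T)>26)&(C[:,2]>70)&(C[:,2]<105)]
A=np.c_[Q[:,:2]-[473,74.4],np.ones(len(Q))]; m=abs(Q[:,2]-np.median(Q[:,2]))<6
print("shoulder z",np.percentile(Q[:,2],[10,50,90]),"plane",np.linalg.lstsq(A[m],Q[m,2],rcond=None)[0].round(3),m.sum())
s=env.read_state(); print(s["tool_pos"],s["joint_velocities"],s["force"],s["gripper_width"])
q=np.median(Q[m,2])
if 86<q<96: print(env.job_done())
E
```

```text
shoulder z [76.2 90.2 92.5] plane [-0.  0. 91.] 220
[476.5  74.3 135.3] [ 0.   0.1 -0.1 -0.   0.1  0.1 -0.1] [ 0.1 -0.1 -0.5] 0.6529413298118067
the job is handed in; nothing more can be done
None
```

I raised the lid by its handle to about 90 degrees. I then carried the square jar by its tight cap into the empty well and pressed it down until it touched the floor. I turned the cap about 78 degrees anticlockwise relative to the jar and lifted it straight off. It is still gripped, and the job was handed in at about 26 s of the 64 s allowed.

**Last checks:**
- **Lid:** the network's handle and hinge points put it at about 90 degrees, within the 78 to 110 band.
- **Jar:** the shoulder is level at 91 mm, which is the height expected with the jar on the well floor. The fitted base stayed about 4 to 5 mm from the well centre, against a limit of 10 mm. The last clean fit before the lift put it at 469.5, 74.5 mm; the two fits with the cap partly lifted off were disturbed by it.
- **Cap:** its lower edge is about 15 to 18 mm above the rim and its centre within about 2 mm of the mouth's. The arm was still. Grip force on the cap was not measured directly, but the gripper opening held steady at the cap's width.

**Disagreements and shortfalls:**
- **Tool tilt:** the tool drifted about 2 degrees out of vertical and I could not correct it. The cap is probably tilted by about that much, well inside the limit.
- **Jar turn:** the jar turned about 4 degrees in the well before it locked. I allowed for this in the cap angle.
- **Camera difference:** the two cameras differed by about 1 mm on the jar's position, and I used a value between them for the well.
- **Bystanders:** I did not re-measure the mugs, round jar, saucers or teaspoon at the end. Nothing in the last pictures looked moved.

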